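# Clamp a specimen block in its nest with the eccentric lever

## Task

Seat the longer, rectangular aluminium block flat and square, fully home, in the pocket of the clamping nest and let go of it. Then take the black knob of the spring-return eccentric lever, swing the lever from its rest until it stands over the raised index rib on the base plate, where the cam has its highest lift and the shoe clamps the block, and keep holding it there: finish while still holding the knob. Leave the smaller square block, the timer and the crucible where they are.

Things in the scene. Friction and masses are not known exactly. Their poses are not given: they have to be found in the camera images.
- specimen: The specimen: plain bright aluminium block, 50 (its x) x 36 (its y) x 26 mm high, two small dark holes in its top, about 130 g. Origin: centre of its underside. Starts flat on the worktop's front strip, before the nest to its left or right (the spare on the other side), its length roughly along x. Take it from above across its 36 mm sides: ovens are near.
- spare: Bystander: a smaller plain aluminium block, 34 x 34 x 18 mm, one dark hole in its top. Origin: centre of its underside. Not to be moved.
- timer: Bystander: white digital timer lying on its back, 62 x 66 x 17 mm. Origin: centre of its underside. Not to be moved.
- crucible: Bystander: cream crucible, 36 mm across, 32 mm high. Origin: centre of its underside. Not to be moved.
- nest: The clamping nest, fixed to the worktop between the two ovens: aluminium base plate 178 (its x) x 94 x 12 mm, pocket at its +x (far) end, eccentric lever at its -x (near) end. Origin: on the worktop, 40 mm before the pocket's centre and 45 mm beyond the cam axis along its x; z up. The gap between the ovens runs from y = -0.17 to +0.10 (world); their fronts are at x = 0.51 (right) and 0.49 (left).
- pocket (a point): Centre of the pocket floor, 12 mm above the worktop; axes as the nest's. Pocket 40 mm along the nest's x, 54 mm along its y (2 mm to spare each side): the block's length goes along the nest's y, either way round. Walls 10 mm high with lead-ins 2.5 mm wide and 4 mm high; a seated block stands 16 mm out of them. Nothing within 50 mm of this point is higher than the wall tops.
- clamp_shoe: The sprung steel clamping shoe, 24 mm wide, in a gap of the near pocket wall; slides along the nest's x. At lever rest it stands 1 mm short of the pocket; at highest lift it has come 7 mm forward and presses the block against the far wall with about 6 N. Origin: bottom centre of its front face, 13 mm above the worktop.
- cam_axis (a point): Point on the vertical axis about which the lever turns, 52 mm above the worktop; 85 mm before the pocket centre along the nest's x.
- index_mark (a point): Top of the raised index rib (20 x 4 mm, 5 mm high) on the base plate, 41 mm from the lever's axis, 17 mm above the worktop. Seen from above, the lever lies over the line from cam_axis through this point at highest lift; the knob's centre is then on that line, 65 mm from the axis.
- cam_lever (a joint): Eccentric lever's angle (rad): 0 at its rest stop, growing clockwise seen from above. At rest it points towards the robot, 35 degrees to the right of the nest's -x; highest lift at 1.22, 35 degrees to the left, over the index rib; beyond it the lift falls off, stop at 1.6. A spring turns it back when let go: about 4 N at the knob at highest lift. Flat bar, top 37 mm above the worktop.
- lever_knob: Black round knob upright on the lever's end, 20 mm in diameter, 37 to 67 mm above the worktop; spins freely on its own axis, so the gripper need not turn with the lever. Moves on a circle of 65 mm radius about cam_axis. Origin: centre of its underside. Oven walls are near to the sides: hold it with the gripper's long side along x.
- knob_grip (a point): Point on the knob's axis 56 mm above the worktop, good to grip at.
There are look-alikes about, which are no part of the job. Leave any blue or red look-alike of the specimen alone.

How it is judged:
By the outcome, as a careful person would: the job done as asked, in the order asked, and still so for the second after the job is handed in, while the arm keeps its last pose, push and grip.
It also fails if it takes over 64 s, if anything falls off the work surface, if the arm or the gripper's body presses on something with over 40 N, if the wrist force passes 120 N, or if a joint passes its speed limit or range.

## Robot

A 7-joint arm with a two-finger parallel gripper is mounted at the origin on a cart in front of the work surface, level with it; the furniture and walls round the work are solid. World frame = base frame: x ahead of the robot, y to its left, z up, the work surface at z = 0. Lengths are in m, angles in rad, forces in N, time in s.
With the tool pointing down it reaches from about 0.4 to 0.85 m from the base axis. Payload 10.4 kg.
Tool frame: the origin (TCP) lies on the centre line of the jaws, within the pads' length; the fingertips stand 25 mm ahead of it and the grasp point (between the pads) lies 6 mm ahead of it; z points along the fingers, y is the line along which they close (so a half turn about z gives the same grasp; the last joint's range is limited). The gripper opens to 87 mm and grips with 3 to 60 N. Pads are 19 mm wide; open, the fingers measure 117 mm over their backs; the gripper's body (75 mm by 190 mm) begins 51 mm behind the grasp point.
Start: joints at [1.206, 0.332, -0.065, 1.46, 0.022, 1.35, -0.088], TCP at [0.21, -0.589, 0.248] pointing down, gripper open.
Joint ranges: [-2.6, 2.6], [-0.5, 2.12], [-1.47, 1.34], [0.16, 2.42], [-1.27, 4.41], [0.06, 2.06], [-2.6, 2.6]. Speed limits (rad/s): [2.22, 2.22, 2.79, 2.79, 3.14, 3.14, 3.14].

## Interface

Orientations are given as a rotation vector (axis times angle).
In Python, from bench import sensors, vision, workorder gives the robot as it stands.
- The arm moves only by the tool tcp_steps, called by a JSON object that holds its "fn" and its "kwargs", one argument or row to a line. Schema: {"type":"object","properties":{"rows":{"type":"array","items":{"type":"object","properties":{"dx":{"type":"number"},"dy":{"type":"number"},"dz":{"type":"number"},"yaw":{"type":"number"}},"additionalProperties":false},"minItems":1,"maxItems":10},"finger_gap":{"type":"number"},"grip_force":{"type":"number"},"only":{"type":"string"},"quiet":{"type":"boolean"},"lines":{"type":"string"}},"required":["rows"],"additionalProperties":false}. rows is a list of rows, 1 to 10 of them, each an object with the fields dx, dy, dz (the shift in m), yaw (a turn about the tool's z in rad); a field left out counts as zero; each row is the pose to reach, as a shift and turn from the pose commanded when the call began, along the tool's axes at that moment; what a row does not reach only later rows make up. A row lasts 1/8 s, in which the tool goes at most 0.0625 m and 0.188 rad, less where a joint would pass 70% of its speed; a pose out of reach is approached as far as the arm can. finger_gap is the opening from 0.0 (shut) to 1.0 (fully open), set as the call begins (left out keeps the last). The fingers move at their own pace and stop on an object; grip_force is the grip in N (left out, the last holds). Time passes only in rows, so rows that do not move let the fingers close. The tool returns the time, the measured TCP pose, the force, the opening and the grip force at its end. only (a regular expression) keeps the lines of the reply that match it, lines (a string "A,B") keeps lines A to B, and quiet returns only ok. Input that does not fit is refused with a message, and nothing moves.
- sensors.get_state(): the state, without advancing time (a new reading comes with each control period).
- vision.grab_frame(name): name is "side" or "top" or "wrist"; returns a dict with "img" (400x640x3 uint8, red, green, blue), "mtx" (3x3 intrinsics, pixels), "R" (3x3) and "t" (3): a world point X has camera coordinates R X + t; the wrist camera has in their place "tool_from_camera" (4x4, takes a point from camera to tool coordinates, whose origin is the TCP and whose axes are the flange's). Camera axes: x right, y down, z forward; pixel columns grow to the right and rows downward; lengths in m; the calibration is good to about 2 mm. A picture is of the moment at which its call begins: read the wrist's pose just before it. There is no depth.
- workorder.finish_job(): hands the job in; it is judged then, once.
The state is a dict: "t": time; "qpos": joint angles; "joint_velocities": joint speeds; "joint_efforts": joint torques, N m; "position": TCP position; "tool_rot": TCP orientation; "contact_force": force on the tool from outside, world axes, zero at the start; "wrist_torque": the same for the moment, N m; "opening": opening from 0.0 (shut) to 1.0 (fully open); "grip_force": force on a finger pad.
Only numpy, scipy, OpenCV 4.12 (cv2) and the standard library are available. Lean on these libraries where they do the work, as an engineer would, in place of code of your own. Each camera call takes 0.05 s, during which the arm holds its last target. There are 200 camera calls.

## Working session

There is one attempt and no reset: what is moved stays moved. The work goes in short steps, Python scripts to look and compute and a tool call to move; the robot and the scene stay as the last step left them, time stands still between calls to the robot, and variables do not carry over. Pictures are saved under pics/ and viewed, at most 10 in all, crops included, and the job is handed in when it is done.

```bash
ls; mkdir -p pics
```

Create h.py:
```python
import numpy as np, cv2
from bench import sensors, vision
from scipy.spatial.transform import Rotation as R
def grab(name, save=None):
    s=sensors.get_state(); f=vision.grab_frame(name)
    if name=="wrist":
        T=np.eye(4); T[:3,:3]=R.from_rotvec(s["tool_rot"]).as_matrix(); T[:3,3]=s["position"]
        W=np.linalg.inv(T@np.array(f["tool_from_camera"])); f["R"]=W[:3,:3]; f["t"]=W[:3,3]
    f["R"]=np.array(f["R"]);f["t"]=np.array(f["t"]);f["mtx"]=np.array(f["mtx"])
    if save: cv2.imwrite(save, f["img"][:,:,::-1]); np.savez(save[:-4],**{k:f[k] for k in("img","R","t","mtx")})
    return f
def ray(f,uv,z):
    uv=np.atleast_2d(np.array(uv,float)); C=-f["R"].T@f["t"]
    d=(f["R"].T@np.linalg.inv(f["mtx"])@np.c_[uv,np.ones(len(uv))].T).T
    return C+d*((z-C[2])/d[:,2])[:,None]
def proj(f,X):
    c=(f["R"]@np.atleast_2d(X).T).T+f["t"]; p=(f["mtx"]@c.T).T; return p[:,:2]/p[:,2:]
```

Run:
```python
from h import *
for n in("top","side"):
    f=grab(n,f"pics/{n}0.png"); print(n,-f["R"].T@f["t"],f["mtx"][0,0],f["R"][2])
print(sensors.get_state())
```

```text
pics
top [ 0.41998778 -0.03361815  1.07956248] 467.43451383087813 [ 0.17882269  0.0101932  -0.98382851]
side [0.00846633 0.34024453 0.90890522] 366.67243611783215 [ 0.52809142 -0.33476865 -0.78041617]
{'t': 0.1, 'qpos': array([ 1.20638019,  0.33282204, -0.06468078,  1.46085109,  0.0215871 ,
        1.34991225, -0.08850339]), 'joint_velocities': array([ 0.00260104,  0.00017351,  0.00082248, -0.00212266,  0.00097281,
        0.00117254,  0.00090139]), 'joint_efforts': array([ 8.65162801e-04, -6.24546933e+01,  2.47921329e-02, -3.90719819e+01,
       -6.12994842e-02,  3.66886694e-02,  3.46548859e-05]), 'position': array([ 0.20938378, -0.58854666,  0.24682807]), 'tool_rot': array([-3.09457269e+00, -5.34089399e-01,  4.27485251e-04]), 'contact_force': array([ 0.08951829, -1.20127879,  0.1790338 ]), 'wrist_torque': array([-0.02416983, -0.02739076,  0.02392811]), 'grip_force': 0.0, 'opening': 0.9988032996489029}
```

View pics/top0.png

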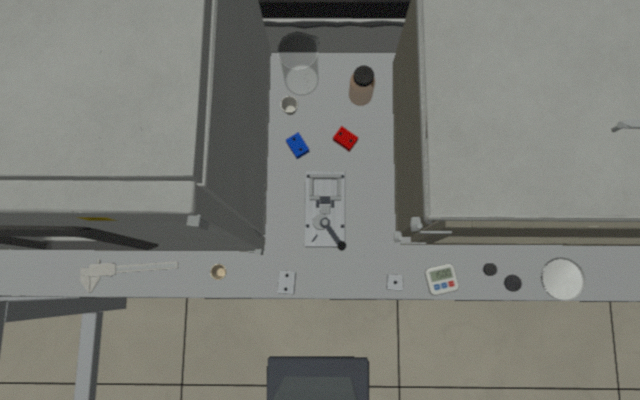

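View pics/side0.png

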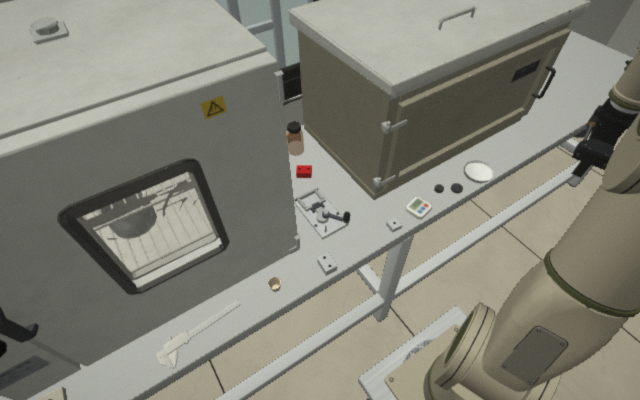

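The top view shows two bare aluminium candidates on the front strip. The one at (287,282) is longer and has two holes; the one at (395,282) is square and has one. The blue (297,145) and red (345,138) blocks are look-alikes. The nest is at (325,210), with its knob at (342,245). I'll confirm this in an enlarged crop.

Run:
```python
from h import *
f=dict(np.load("pics/top0.npz")); im=f["img"][:,:,::-1]
c=cv2.resize(im[165:300,265:415],None,fx=5,fy=4.4 if 0 else 5,interpolation=cv2.INTER_CUBIC)[:,:]
c=cv2.resize(c,None,fx=.88,fy=.88); cv2.imwrite("pics/crop0.png",c); print(c.shape)
g=cv2.cvtColor(im,cv2.COLOR_BGR2GRAY)
for n,(u,v) in dict(spec=(287,282),spare=(395,282)).items():
    w=g[v-22:v+22,u-22:u+22]; print(n,w[::4,::4] if 0 else (w.min(),np.median(w),w.max()))
print(ray(f,[[287,282],[395,282]],.026), ray(f,[[342,245]],.067), ray(f,[[325,172],[325,247]],.012))
```

```text
(594, 660, 3)
spec (np.uint8(51), np.float64(139.0), np.uint8(156))
spare (np.uint8(46), np.float64(138.0), np.uint8(156))
[[ 0.42722294  0.05594276  0.026     ]
 [ 0.42899469 -0.1837302   0.026     ]] [[ 0.50668298 -0.06495107  0.067     ]] [[ 0.68234746 -0.02672692  0.012     ]
 [ 0.50657619 -0.02790406  0.012     ]]
```

View pics/crop0.png

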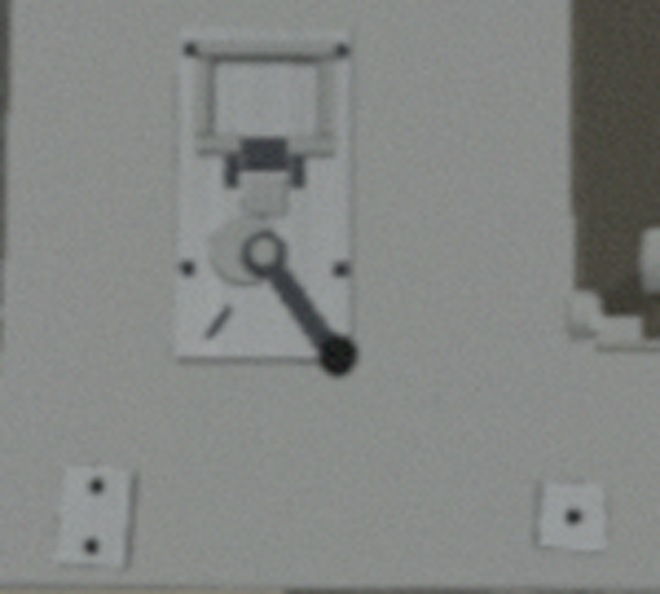

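The crop confirms it: two holes and a long shape at crop (94,516) is the specimen, and one hole and square at (573,516) is the spare. The lever points to the near right, and the index rib is at crop (218,322).

Add to h.py:
```python
def delta(P,yaw=None):
    "tool-axes shift and turn from now to world TCP P, tool x at yaw"
    s=sensors.get_state(); M=R.from_rotvec(s["tool_rot"]).as_matrix()
    d=M.T@(np.array(P)-s["position"]); y0=np.arctan2(M[1,0],M[0,0])
    t=0 if yaw is None else (y0-yaw+np.pi)%(2*np.pi)-np.pi
    print("delta",d.round(4),"turn",round(t,3),"| yaw",y0.round(3),"pos",s["position"].round(4),"q",s["qpos"].round(2),"tiltz",M[:,2].round(4),"t",s["t"])
```

Run:
```python
from h import *
delta([.36,-.30,.25],.1); delta([.40,.05,.23],-.1)
f=vision.grab_frame("wrist"); print(np.array(f["tool_from_camera"]).round(3), f["mtx"][0][0])
```

```text
delta [ 0.2386 -0.2214 -0.0029] turn 0.242 | yaw 0.342 pos [ 0.2094 -0.5885  0.2468] q [ 1.21  0.33 -0.06  1.46  0.02  1.35 -0.09] tiltz [-5.0e-04  1.2e-03 -1.0e+00] t 0.1
delta [ 0.3936 -0.5377  0.0175] turn 0.442 | yaw 0.342 pos [ 0.2094 -0.5885  0.2468] q [ 1.21  0.33 -0.06  1.46  0.02  1.35 -0.09] tiltz [-5.0e-04  1.2e-03 -1.0e+00] t 0.1
[[-0.    -0.953 -0.303  0.083]
 [ 1.    -0.     0.    -0.   ]
 [-0.001 -0.303  0.953 -0.137]
 [ 0.     0.     0.     1.   ]] 335.2421330585548
```

{"fn": "tcp_steps", "kwargs": {
  "rows": [
    {"dx":0.045,"dy":-0.04,"yaw":0.06},
    {"dx":0.09,"dy":-0.08,"yaw":0.12},
    {"dx":0.14,"dy":-0.13,"yaw":0.18},
    {"dx":0.19,"dy":-0.18,"yaw":0.24},
    {"dx":0.24,"dy":-0.22,"yaw":0.24}
  ]
}}

```text
t: 0.78
position: [0.3532, -0.3146, 0.2476]
tool_rot: [3.137, 0.158, -0.0]
contact_force: [0.9, -0.4, -0.1]
opening: 1.004
grip_force: 0.0
```

{"fn": "tcp_steps", "kwargs": {
  "rows": [
    {}
  ]
}}

```text
t: 0.9
position: [0.3554, -0.3123, 0.2479]
tool_rot: [-3.137, -0.172, -0.001]
contact_force: [-0.1, -0.7, 1.1]
opening: 0.999
grip_force: 0.0
```

```bash
python3 -c "
from h import *
delta([.43,.05,.23],-.1)"
```

```text
delta [ 0.1137 -0.352   0.018 ] turn 0.21 | yaw 0.11 pos [ 0.3554 -0.3123  0.2479] q [ 0.9   0.01 -0.27  1.83  0.    1.3  -0.84] tiltz [ 8.e-04  1.e-04 -1.e+00] t 0.9
```

{"fn": "tcp_steps", "kwargs": {
  "rows": [
    {"dx":0.02,"dy":-0.055,"yaw":0.05},
    {"dx":0.04,"dy":-0.11,"dz":0.005,"yaw":0.1},
    {"dx":0.06,"dy":-0.17,"dz":0.01,"yaw":0.15},
    {"dx":0.08,"dy":-0.23,"dz":0.015,"yaw":0.2},
    {"dx":0.1,"dy":-0.29,"dz":0.018,"yaw":0.21},
    {"dx":0.115,"dy":-0.35,"dz":0.018,"yaw":0.21},
    {"dx":0.115,"dy":-0.35,"dz":0.018,"yaw":0.21},
    {"dx":0.115,"dy":-0.35,"dz":0.018,"yaw":0.21}
  ]
}}

```text
t: 1.9
position: [0.4317, 0.0424, 0.2294]
tool_rot: [3.137, -0.171, -0.001]
contact_force: [0.6, -0.5, -1.2]
opening: 1.004
grip_force: 0.0
```

Run:
```python
from h import *
delta([.43,.05,.23],-.1)
f=grab("wrist","pics/w1.png")
```

```text
delta [-0.0025 -0.0074 -0.0006] turn -0.009 | yaw -0.109 pos [0.4317 0.0424 0.2294] q [ 0.55 -0.06 -0.72  1.93 -0.04  1.26 -1.83] tiltz [-4.e-04 -3.e-04 -1.e+00] t 1.9
```

View pics/w1.png

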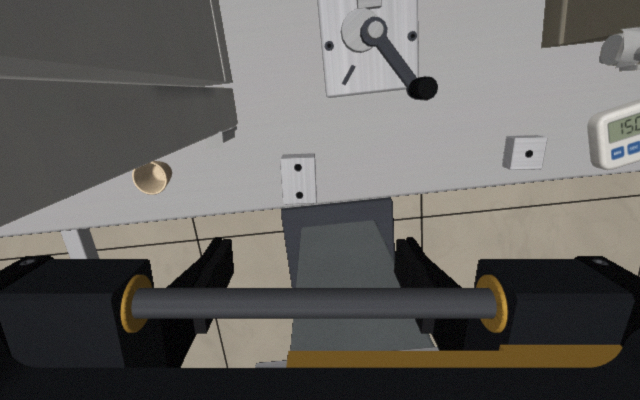

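The wrist view shows the specimen at (298,180), with holes at (298,167) and (299,195). The spare is at (525,153), the knob at (422,88), and the rib at (348,75).

Run:
```python
from h import *
f=dict(np.load("pics/w1.npz")); t=dict(np.load("pics/top0.npz"))
def hole(f,u,v,r=7):
    g=cv2.cvtColor(f["img"],cv2.COLOR_RGB2GRAY).astype(float); w=g[v-r:v+r+1,u-r:u+r+1]; w=np.clip(np.median(w)-25-w,0,None)
    yy,xx=np.mgrid[v-r:v+r+1,u-r:u+r+1]; return [(w*xx).sum()/w.sum(),(w*yy).sum()/w.sum()]
for n,F,hs,r in(("wrist",f,[(298,167),(299,195)],6),("top",t,[(287,275),(286,289)],3)):
    P=ray(F,[hole(F,*h,r) for h in hs],.026); d=P[0]-P[1]
    print(n,P.round(4),"mid",P.mean(0).round(4),"yaw",np.arctan2(d[1],d[0]).round(3),"dist",np.hypot(*d[:2]).round(4))
g=cv2.cvtColor(f["img"],cv2.COLOR_RGB2GRAY)
w=g[145:212,272:325]; m=(w>198).astype(np.uint8)
for th in(185,195,205,215):
    m=(w>th).astype(np.uint8); c=max(cv2.findContours(m,0,2)[0],key=cv2.contourArea)
    b=cv2.boxPoints(cv2.minAreaRect(c))+[272,145]; P=ray(f,b,.026); print(th,P.mean(0).round(4),[np.hypot(*(P[i]-P[i-1])[:2]).round(4) for i in range(4)])
```

```text
wrist [[0.4424 0.0575 0.026 ]
 [0.4124 0.0596 0.026 ]] mid [0.4274 0.0585 0.026 ] yaw -0.069 dist 0.03
top [[0.4426 0.0573 0.026 ]
 [0.4125 0.0595 0.026 ]] mid [0.4275 0.0584 0.026 ] yaw -0.071 dist 0.0301
185 [0.4486 0.0698 0.026 ] [np.float64(0.0064), np.float64(0.0036), np.float64(0.0063), np.float64(0.0036)]Traceback (most recent call last):
  File "<stdin>", line 12, in <module>
ValueError: max() iterable argument is empty
```

```bash
python3 -c "
from h import *
delta([.4274,.0585,.038],-.07)"
```

```text
delta [-0.006  -0.0162  0.1913] turn -0.04 | yaw -0.11 pos [0.4317 0.0418 0.2293] q [ 0.55 -0.06 -0.72  1.93 -0.04  1.26 -1.83] tiltz [-5.e-04 -3.e-04 -1.e+00] t 1.95
```

{"fn": "tcp_steps", "kwargs": {
  "rows": [
    {"dx":-0.006,"dy":-0.016,"dz":0.05,"yaw":-0.04},
    {"dx":-0.006,"dy":-0.016,"dz":0.1,"yaw":-0.04},
    {"dx":-0.006,"dy":-0.016,"dz":0.13,"yaw":-0.04},
    {"dx":-0.006,"dy":-0.016,"dz":0.15,"yaw":-0.04},
    {"dx":-0.006,"dy":-0.016,"dz":0.15,"yaw":-0.04},
    {"dx":-0.006,"dy":-0.016,"dz":0.15,"yaw":-0.04}
  ]
}}

```text
t: 2.7
position: [0.428, 0.0591, 0.0803]
tool_rot: [3.139, -0.109, 0.001]
contact_force: [-0.1, 0.2, -0.3]
opening: 1.002
grip_force: 0.0
```

```bash
python3 -c "
from h import *
delta([.4274,.0585,.038],-.07)"
```

```text
delta [-0.0006  0.0006  0.0423] turn 0.0 | yaw -0.07 pos [0.428  0.0591 0.0803] q [ 0.49  0.16 -0.76  2.1   0.13  0.93 -1.99] tiltz [ 8.e-04 -2.e-04 -1.e+00] t 2.7
```

{"fn": "tcp_steps", "kwargs": {
  "rows": [
    {"dz":0.02},
    {"dz":0.035},
    {"dz":0.042},
    {"dz":0.042}
  ]
}}

```text
t: 3.2
position: [0.4273, 0.0599, 0.0374]
tool_rot: [-3.14, 0.107, 0.001]
contact_force: [-0.5, 0.1, 0.5]
opening: 1.001
grip_force: 0.0
```

{"fn": "tcp_steps", "kwargs": {
  "rows": [
    {},
    {},
    {},
    {},
    {},
    {}
  ],
  "finger_gap": 0,
  "grip_force": 30
}}

```text
t: 3.95
position: [0.4274, 0.0598, 0.0375]
tool_rot: [3.14, -0.107, 0.0]
contact_force: [-0.0, -0.3, -0.2]
opening: 0.409
grip_force: 30.0
```

{"fn": "tcp_steps", "kwargs": {
  "rows": [
    {"dz":-0.01},
    {"dz":-0.04},
    {"dz":-0.08},
    {"dz":-0.1},
    {"dz":-0.1}
  ]
}}

```text
t: 4.58
position: [0.4283, 0.06, 0.1391]
tool_rot: [3.139, -0.107, 0.005]
contact_force: [0.1, 0.1, -1.9]
opening: 0.413
grip_force: 30.0
```

```bash
python3 -c "
from h import *
delta([.4274,.0585,.038],-.07)"
```

```text
delta [-0.0012  0.0015  0.1011] turn 0.002 | yaw -0.068 pos [0.4283 0.06   0.1391] q [ 0.53  0.05 -0.78  2.04  0.04  1.06 -1.91] tiltz [ 3.3e-03 -7.0e-04 -1.0e+00] t 4.575
```

Add to h.py:
```python
def dark(f,u,v,r,off=20):
    g=cv2.cvtColor(f["img"],cv2.COLOR_RGB2GRAY).astype(float); u,v=int(round(u)),int(round(v)); w=g[v-r:v+r+1,u-r:u+r+1]; w=np.clip(np.median(w)-off-w,0,None)
    yy,xx=np.mgrid[v-r:v+r+1,u-r:u+r+1]; return [(w*xx).sum()/w.sum(),(w*yy).sum()/w.sum()]
```

Run:
```python
from h import *
t=dict(np.load("pics/top0.npz")); f=dict(np.load("pics/w1.npz"))
S=ray(t,[dark(t,*p,3) for p in[(308.2,176.1),(343,176.1),(307.5,225.9),(342.7,225.9)]],.013); print("screws TL TR BL BR\n",S.round(4))
ax=(S[0]+S[1]-S[2]-S[3])/2; la=S[0]+S[2]-S[1]-S[3]; print("yaw",np.arctan2(ax[1],ax[0]).round(4),np.arctan2(-la[0],la[1]).round(4),"span",np.linalg.norm(ax),np.linalg.norm(la)/2,"mid",S.mean(0).round(4))
W=ray(f,[dark(f,*p,6) for p in[(329,45),(412,36)]],.013); print("wrist BL BR",W.round(4))
print("knob top", ray(t,dark(t,342.3,245.5,6,40),.067).round(4), "wrist",ray(f,dark(f,425,88,14,40),.06).round(4))
# plate corners in top crop, hub
c=lambda x,y:(x/4.4+265-.4,y/4.4+165-.4)
print("plate",ray(t,[c(183,30),c(352,30),c(178,357),c(352,357)],.012).round(4))
print("pocket floor",ray(t,[c(214,60),c(317,60),c(214,136),c(317,136)],.022).round(4))
print("hub",ray(t,c(264,253),.045).round(4),"rib",ray(t,c(218,322),.017).round(4))
```

```text
screws TL TR BL BR
 [[ 0.6724  0.0129  0.013 ]
 [ 0.6724 -0.0669  0.013 ]
 [ 0.5555  0.0135  0.013 ]
 [ 0.5552 -0.067   0.013 ]]
yaw -0.0017 -0.0025 span 0.11700262884058815 0.08016811182157091 mid [ 0.6139 -0.0269  0.013 ]
wrist BL BR [[ 0.5551  0.0137  0.013 ]
 [ 0.555  -0.0663  0.013 ]]
knob top [[ 0.5065 -0.0628  0.067 ]] wrist [[nan nan nan]]
plate [[ 0.6835  0.0175  0.012 ]
 [ 0.684  -0.0727  0.012 ]
 [ 0.5091  0.0176  0.012 ]
 [ 0.5098 -0.0726  0.012 ]]
pocket floor [[ 6.649e-01  4.000e-04  2.200e-02]
 [ 6.652e-01 -5.390e-02  2.200e-02]
 [ 6.241e-01 -1.000e-04  2.200e-02]
 [ 6.244e-01 -5.400e-02  2.200e-02]]
hub [[ 0.5594 -0.0268  0.045 ]] rib [[ 0.527  -0.0031  0.017 ]]h.py:26: RuntimeWarning: invalid value encountered in scalar divide
  yy,xx=np.mgrid[v-r:v+r+1,u-r:u+r+1]; return [(w*xx).sum()/w.sum(),(w*yy).sum()/w.sum()]
```

Pocket, hub and knob agree with the stated geometry: pocket (0.6447,-0.0268), cam axis (0.5597,-0.0268), yaw ≈ 0. I'll move to the gap centre line and rotate there.

{"fn": "tcp_steps", "kwargs": {
  "rows": [
    {"dx":0.003,"dy":0.04},
    {"dx":0.006,"dy":0.08},
    {"dx":0.006,"dy":0.094,"yaw":-0.18},
    {"dx":0.006,"dy":0.094,"yaw":-0.36},
    {"dx":0.006,"dy":0.094,"yaw":-0.54},
    {"dx":0.006,"dy":0.094,"yaw":-0.72},
    {"dx":0.006,"dy":0.094,"yaw":-0.9},
    {"dx":0.006,"dy":0.094,"yaw":-1.08},
    {"dx":0.006,"dy":0.094,"yaw":-1.26},
    {"dx":0.006,"dy":0.094,"yaw":-1.44}
  ]
}}

```text
t: 5.82
position: [0.4263, -0.0342, 0.1364]
tool_rot: [-2.424, -1.996, 0.002]
contact_force: [0.1, 0.2, -1.2]
opening: 0.409
grip_force: 30.0
```

{"fn": "tcp_steps", "kwargs": {
  "rows": [
    {"yaw":-0.18},
    {"yaw":-0.2},
    {"yaw":-0.2},
    {"yaw":-0.2}
  ]
}}

```text
t: 6.32
position: [0.4269, -0.0343, 0.1373]
tool_rot: [-2.223, -2.22, 0.0]
contact_force: [-0.5, 0.3, -0.4]
opening: 0.409
grip_force: 30.0
```

Run:
```python
from h import *
delta([.6447,-.0268,.14],1.569)
f=grab("wrist","pics/w2.png")
s=sensors.get_state(); M=R.from_rotvec(s["tool_rot"]).as_matrix()
print(proj(f,[s["position"]+M@np.array([x,0,.012]) for x in(-.015,0,.015)]))
```

```text
delta [ 0.0077  0.2178 -0.0028] turn 0.001 | yaw 1.57 pos [ 0.4269 -0.0343  0.1373] q [ 0.69  0.04 -0.72  2.06  0.03  1.06 -0.04] tiltz [-3.e-04  1.e-04 -1.e+00] t 6.325
[[315.02627627 293.90305891]
 [315.05031849 267.7880661 ]
 [315.07570834 240.2092635 ]]
```

View pics/w2.png

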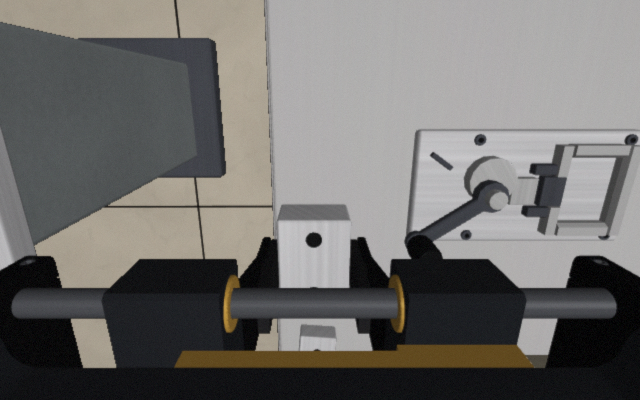

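The held block is centred: its front hole is at (314,240), against a predicted (315,240). Next, over the pocket.

{"fn": "tcp_steps", "kwargs": {
  "rows": [
    {"dx":0.003,"dy":0.05},
    {"dx":0.006,"dy":0.1},
    {"dx":0.008,"dy":0.15},
    {"dx":0.008,"dy":0.19},
    {"dx":0.008,"dy":0.21},
    {"dx":0.008,"dy":0.218},
    {"dx":0.008,"dy":0.218},
    {"dx":0.008,"dy":0.218}
  ]
}}

```text
t: 7.38
position: [0.6443, -0.0262, 0.1377]
tool_rot: [2.22, 2.222, -0.001]
contact_force: [-0.2, -0.1, -1.7]
opening: 0.407
grip_force: 30.0
```

Run:
```python
from h import *
delta([.6447,-.0268,.05],1.569)
f=grab("wrist","pics/w3.png")
# predicted pocket wall-top outer points & screws for check
print(proj(f,[[.6724,.0131,.013],[.6724,-.0668,.013],[.5553,.0135,.013],[.5553,-.0667,.013],[.6647,.0002,.022],[.6247,.0002,.022]]).round(1))
```

```text
delta [-0.0006  0.0004  0.0877] turn 0.003 | yaw 1.572 pos [ 0.6443 -0.0262  0.1377] q [ 0.46  0.54 -0.66  1.51  0.34  1.21 -0.26] tiltz [-1.e-04 -4.e-04 -1.e+00] t 7.375
[[350.3 150.9]
 [347.1 243.9]
 [200.6 150.3]
 [210.1 243.8]
 [340.9 169.6]
 [288.9 169.5]]
```

View pics/w3.png

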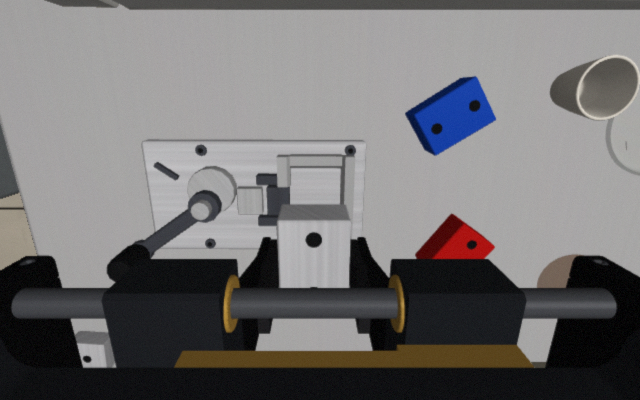

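The predicted screws and pocket corners line up with the picture, with screws at (350,150) and (201,150) and the pocket's left edge at x≈289. I'll descend to just above the walls.

{"fn": "tcp_steps", "kwargs": {
  "rows": [
    {"dx":-0.0005,"dy":0.0005,"dz":0.03,"yaw":0.003},
    {"dx":-0.0005,"dy":0.0005,"dz":0.05,"yaw":0.003},
    {"dx":-0.0005,"dy":0.0005,"dz":0.06,"yaw":0.003},
    {"dx":-0.0005,"dy":0.0005,"dz":0.06,"yaw":0.003},
    {"dx":-0.0005,"dy":0.0005,"dz":0.06,"yaw":0.003}
  ]
}}

```text
t: 8.05
position: [0.646, -0.0265, 0.0785]
tool_rot: [2.223, 2.219, 0.001]
contact_force: [0.2, -0.8, -1.1]
opening: 0.412
grip_force: 30.0
```

```bash
python3 -c "
from h import *
delta([.6447,-.0268,.0495],1.569)"
```

```text
delta [-0.0003 -0.0014  0.029 ] turn -0.0 | yaw 1.569 pos [ 0.646  -0.0265  0.0785] q [ 0.44  0.6  -0.64  1.55  0.39  1.12 -0.29] tiltz [ 0.0013 -0.     -1.    ] t 8.05
```

{"fn": "tcp_steps", "kwargs": {
  "rows": [
    {"dy":-0.0012,"dz":0.006},
    {"dy":-0.0012,"dz":0.011},
    {"dy":-0.0012,"dz":0.016},
    {"dy":-0.0012,"dz":0.02},
    {"dy":-0.0012,"dz":0.02}
  ]
}}

```text
t: 8.68
position: [0.6441, -0.0266, 0.0571]
tool_rot: [-2.223, -2.219, 0.001]
contact_force: [0.6, 0.6, -1.0]
opening: 0.411
grip_force: 30.0
```

```bash
python3 -c "
from h import *
delta([.6447,-.0268,.0495],1.569)"
```

```text
delta [-0.0002  0.0006  0.0076] turn -0.0 | yaw 1.569 pos [ 0.6441 -0.0266  0.0571] q [ 0.43  0.62 -0.63  1.57  0.4   1.08 -0.3 ] tiltz [-7.e-04 -0.e+00 -1.e+00] t 8.675
```

No contact; the block bottom is within the walls. The last 8 mm go slowly.

{"fn": "tcp_steps", "kwargs": {
  "rows": [
    {"dy":0.0005,"dz":0.002},
    {"dy":0.0005,"dz":0.004},
    {"dy":0.0005,"dz":0.006},
    {"dy":0.0005,"dz":0.0075},
    {"dy":0.0005,"dz":0.0085},
    {"dy":0.0005,"dz":0.0085}
  ]
}}

```text
t: 9.43
position: [0.6448, -0.0266, 0.0496]
tool_rot: [2.223, 2.219, -0.0]
contact_force: [-4.1, -1.3, 5.7]
opening: 0.41
grip_force: 30.0
```

```bash
python3 -c "
from h import *
delta([.6447,-.0268,.0495],1.569)"
```

```text
delta [-0.0002 -0.0001  0.0001] turn -0.0 | yaw 1.569 pos [ 0.6448 -0.0266  0.0496] q [ 0.43  0.63 -0.63  1.57  0.41  1.07 -0.3 ] tiltz [-0.e+00 -3.e-04 -1.e+00] t 9.425
```

{"fn": "tcp_steps", "kwargs": {
  "rows": [
    {},
    {},
    {},
    {}
  ],
  "finger_gap": 0.65
}}

```text
t: 9.93
position: [0.6448, -0.0266, 0.049]
tool_rot: [2.224, 2.219, -0.0]
contact_force: [-0.7, -0.5, 0.1]
opening: 0.644
grip_force: 0.0
```

{"fn": "tcp_steps", "kwargs": {
  "rows": [
    {"dz":-0.01},
    {"dz":-0.03},
    {"dz":-0.06},
    {"dz":-0.09},
    {"dz":-0.09}
  ]
}}

```text
t: 10.55
position: [0.6466, -0.0263, 0.1434]
tool_rot: [2.221, 2.216, 0.006]
contact_force: [-0.3, -0.3, 0.2]
opening: 0.648
grip_force: 0.0
```

Run:
```python
from h import *
# knob rest; regrip TCP at z=.056+.006
delta([.5065,-.0637,.14],1.569); delta([.5065,-.0637,.062],1.569)
f=grab("wrist","pics/w4.png"); t=grab("top","pics/top1.png")
```

```text
delta [-0.0377 -0.14    0.0025] turn -0.0 | yaw 1.569 pos [ 0.6466 -0.0263  0.1434] q [ 0.46  0.54 -0.66  1.5   0.34  1.22 -0.26] tiltz [ 5.9e-03 -4.0e-04 -1.0e+00] t 10.55
delta [-0.0377 -0.1405  0.0805] turn -0.0 | yaw 1.569 pos [ 0.6466 -0.0263  0.1434] q [ 0.46  0.54 -0.66  1.5   0.34  1.22 -0.26] tiltz [ 5.9e-03 -4.0e-04 -1.0e+00] t 10.55
```

View pics/w4.png

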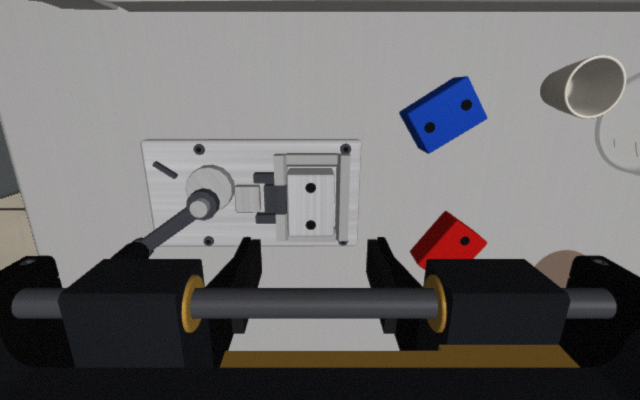

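The block sits square within the pocket walls, holes at (310,188) and (311,225), and the jaws are clear of it. I'll check its height by triangulation while moving over the knob.

{"fn": "tcp_steps", "kwargs": {
  "rows": [
    {"dx":-0.012,"dy":-0.05},
    {"dx":-0.025,"dy":-0.1},
    {"dx":-0.038,"dy":-0.13},
    {"dx":-0.038,"dy":-0.14},
    {"dx":-0.038,"dy":-0.14},
    {"dx":-0.038,"dy":-0.14}
  ]
}}

```text
t: 11.4
position: [0.5056, -0.0636, 0.1391]
tool_rot: [-2.223, -2.22, -0.001]
contact_force: [-0.3, -0.0, 0.2]
opening: 0.649
grip_force: 0.0
```

Run:
```python
from h import *
delta([.5065,-.0637,.066],1.569)
w=dict(np.load("pics/w4.npz")); t=dict(np.load("pics/top1.npz"))
a=[dark(w,310,188,7),dark(w,311,225,7)]; A=ray(w,a,.038); print(A.round(4),np.hypot(*(A[0]-A[1])[:2]))
b=[dark(t,*p,3) for p in proj(t,A)]; B=ray(t,b,.038); print(B.round(4),np.hypot(*(B[0]-B[1])[:2]))
Pw=w["mtx"]@np.c_[w["R"],w["t"]];Pt=t["mtx"]@np.c_[t["R"],t["t"]]
X=cv2.triangulatePoints(Pw,Pt,np.array(a).T,np.array(b).T); print((X[:3]/X[3]).T.round(4))
for n in("top","side"):
  f=grab(n)
t=grab("top")
```

```text
delta [-0.0001  0.0009  0.0731] turn 0.001 | yaw 1.57 pos [ 0.5056 -0.0636  0.1391] q [ 0.69  0.25 -0.73  1.86  0.18  1.1  -0.11] tiltz [ 5.e-04  6.e-04 -1.e+00] t 11.4
[[ 0.6441 -0.0112  0.038 ]
 [ 0.644  -0.0412  0.038 ]] 0.029999857180775368
[[nan nan nan]
 [nan nan nan]] nan
[[nan nan nan]
 [nan nan nan]]h.py:26: RuntimeWarning: invalid value encountered in scalar divide
  yy,xx=np.mgrid[v-r:v+r+1,u-r:u+r+1]; return [(w*xx).sum()/w.sum(),(w*yy).sum()/w.sum()]
```

The holes measure 30.0 mm apart at z=0.038 and the block is square to under 0.01 rad, so it is home. Now the knob.

{"fn": "tcp_steps", "kwargs": {
  "rows": [
    {"dy":0.001,"dz":0.03},
    {"dy":0.001,"dz":0.055},
    {"dy":0.001,"dz":0.068},
    {"dy":0.001,"dz":0.073},
    {"dy":0.001,"dz":0.073}
  ]
}}

```text
t: 12.18
position: [0.5061, -0.0642, 0.0664]
tool_rot: [2.223, 2.219, 0.001]
contact_force: [0.7, -0.0, -0.3]
opening: 0.652
grip_force: 0.0
```

{"fn": "tcp_steps", "kwargs": {
  "rows": [
    {},
    {},
    {},
    {},
    {}
  ],
  "finger_gap": 0,
  "grip_force": 25
}}

```text
t: 12.8
position: [0.5062, -0.0643, 0.0662]
tool_rot: [2.223, 2.219, 0.001]
contact_force: [2.9, -0.0, -1.8]
opening: 0.221
grip_force: 25.0
```

Run:
```python
from h import *
delta([.5065,-.0637,.066],1.569)
c=np.array([.5597,-.0268]);p=sensors.get_state()["position"]
for a in(.2,.4,.6,.8,1.0,1.22):
    th=np.pi+np.radians(35)-a; q=c+.065*np.array([np.cos(th),np.sin(th)]); delta([*q,.066],1.569)
f=grab("top","pics/top2.png")
```

```text
delta [0.0006 0.0003 0.0002] turn -0.0 | yaw 1.569 pos [ 0.5062 -0.0643  0.0662] q [ 0.65  0.35 -0.7   1.92  0.27  0.96 -0.18] tiltz [ 0.0012  0.     -1.    ] t 12.8
delta [ 0.0115 -0.0061  0.0002] turn -0.0 | yaw 1.569 pos [ 0.5062 -0.0643  0.0662] q [ 0.65  0.35 -0.7   1.92  0.27  0.96 -0.18] tiltz [ 0.0012  0.     -1.    ] t 12.8
delta [ 0.0239 -0.0101  0.0002] turn -0.0 | yaw 1.569 pos [ 0.5062 -0.0643  0.0662] q [ 0.65  0.35 -0.7   1.92  0.27  0.96 -0.18] tiltz [ 0.0012  0.     -1.    ] t 12.8
delta [ 0.0367 -0.0116  0.0002] turn -0.0 | yaw 1.569 pos [ 0.5062 -0.0643  0.0662] q [ 0.65  0.35 -0.7   1.92  0.27  0.96 -0.18] tiltz [ 0.0012  0.     -1.    ] t 12.8
delta [ 0.0497 -0.0105  0.0002] turn -0.0 | yaw 1.569 pos [ 0.5062 -0.0643  0.0662] q [ 0.65  0.35 -0.7   1.92  0.27  0.96 -0.18] tiltz [ 0.0012  0.     -1.    ] t 12.8
delta [ 0.0621 -0.0068  0.0002] turn -0.0 | yaw 1.569 pos [ 0.5062 -0.0643  0.0662] q [ 0.65  0.35 -0.7   1.92  0.27  0.96 -0.18] tiltz [ 0.0012  0.     -1.    ] t 12.8
delta [0.0747 0.     0.0002] turn -0.0 | yaw 1.569 pos [ 0.5062 -0.0643  0.0662] q [ 0.65  0.35 -0.7   1.92  0.27  0.96 -0.18] tiltz [ 0.0012  0.     -1.    ] t 12.8
```

{"fn": "tcp_steps", "kwargs": {
  "rows": [
    {"dx":0.0055,"dy":-0.0035},
    {"dx":0.0115,"dy":-0.0062},
    {"dx":0.0175,"dy":-0.0085},
    {"dx":0.024,"dy":-0.0102},
    {"dx":0.03,"dy":-0.0112},
    {"dx":0.0367,"dy":-0.0117},
    {"dx":0.0367,"dy":-0.0117}
  ],
  "grip_force": 30
}}

```text
t: 13.72
position: [0.4955, -0.0279, 0.0663]
tool_rot: [2.222, 2.217, 0.003]
contact_force: [9.6, -2.9, -6.8]
opening: 0.218
grip_force: 30.0
```

```bash
python3 -c "
from h import *
delta([.5065,.0105,.066],1.569)"
```

```text
delta [0.0384 0.0109 0.0004] turn -0.0 | yaw 1.569 pos [ 0.4955 -0.0279  0.0663] q [ 0.61  0.33 -0.72  1.96  0.26  0.95 -0.24] tiltz [ 3.4e-03 -5.0e-04 -1.0e+00] t 13.725
```

{"fn": "tcp_steps", "kwargs": {
  "rows": [
    {"dx":0.0065,"dy":0.001},
    {"dx":0.013,"dy":0.0017},
    {"dx":0.0195,"dy":0.0035},
    {"dx":0.0254,"dy":0.0055},
    {"dx":0.032,"dy":0.0085},
    {"dx":0.038,"dy":0.0122},
    {"dx":0.038,"dy":0.0122},
    {"dx":0.038,"dy":0.0122}
  ]
}}

```text
t: 14.72
position: [0.5072, 0.0087, 0.0662]
tool_rot: [2.223, 2.216, -0.0]
contact_force: [5.0, -6.0, -3.4]
opening: 0.219
grip_force: 30.0
```

Run:
```python
from h import *
delta([.5065,.0105,.066],1.569)
p=sensors.get_state()["position"]; print("angle",np.pi+np.radians(35)-(np.arctan2(p[1]+.0268,p[0]-.5597)%(2*np.pi)), np.hypot(p[1]+.0268,p[0]-.5597))
grab("wrist","pics/w5.png"); t=grab("top","pics/top3.png"); cv2.imwrite("pics/crop3.png",cv2.resize(t["img"][160:300,260:420,::-1],None,fx=4.2,fy=4.2,interpolation=cv2.INTER_CUBIC))
```

```text
delta [ 0.0018 -0.0007  0.0002] turn -0.002 | yaw 1.567 pos [0.5072 0.0087 0.0662] q [ 0.53  0.35 -0.73  1.93  0.29  0.96 -0.33] tiltz [ 0.0016 -0.0019 -1.    ] t 14.725
angle 1.205004235356796 0.06337221862570043
```

View pics/w5.png

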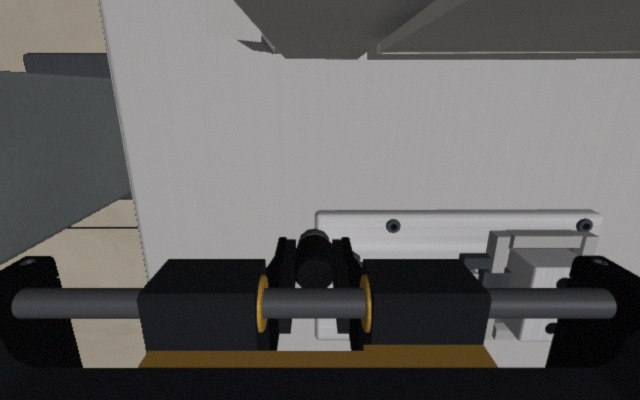

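The wrist view shows the knob between the pads at about (316,265), with the shoe at (480,270) near the block. I'll check for knob slip within the pads and for the shoe's advance.

Run:
```python
from h import *
f=dict(np.load("pics/w5.npz"))
s=sensors.get_state();p=s["position"]
an=np.linspace(0,2*np.pi,40)
ov=f["img"][:,:,::-1].copy()
ov=np.clip(ov.astype(float)*2.2,0,255).astype(np.uint8)
ov=cv2.resize(ov[180:350,240:620],None,fx=2.1,fy=2.1,interpolation=cv2.INTER_CUBIC)
D=lambda P,c:cv2.polylines(ov,[np.int32((proj(f,P)-[240,180])*2.1)],True,c,1)
D(np.c_[p[0]+.01*np.cos(an),p[1]+.01*np.sin(an),0*an+.067],(0,255,0))
cx=np.array([.5597,-.0268])
cv2.imwrite("pics/w5z.png",ov)
print(proj(f,[[p[0],p[1],.067]]), "shoe front at rest x=.6237, lift .6307; top z? px:",proj(f,[[.6237,-.0148,.022],[.6267,-.0148,.022],[.6307,-.0148,.022]]).round(1))
```

```text
[[315.046931   281.56441844]] shoe front at rest x=.6237, lift .6307; top z? px: [[505.3 274.6]
 [510.2 274.6]
 [516.8 274.5]]
```

View pics/w5z.png

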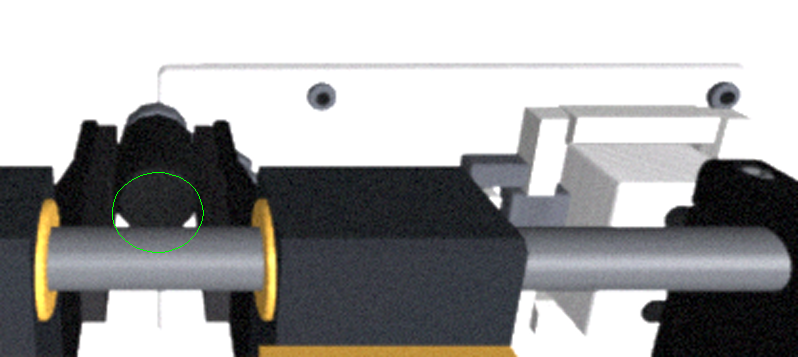

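Run:
```python
from h import *
f=dict(np.load("pics/w5.npz")); p=sensors.get_state()["position"]; print(sensors.get_state()["contact_force"])
for z in(.031,.037):
  for r in(.008,.01,.0115): print(z,r,(proj(f,[[p[0],p[1]+r,z],[p[0]-r,p[1],z],[p[0]+r,p[1],z]])).round(1).tolist())
g=cv2.cvtColor(f["img"],cv2.COLOR_RGB2GRAY); print("col314",[(v,int(g[v,314])) for v in range(222,246)])
print("row232",[(u,int(g[232,u])) for u in range(292,338,2)])
# block & shoe: z rows across the shoe/block
s=grab("side"); 
for n,X in dict(knobT=[p[0],p[1],.067],knobB=[p[0],p[1],.037],hub=[.5597,-.0268,.052]).items(): print(n,proj(s,[X]).round(1))
q=proj(s,[[.57,-.02,.04]])[0].astype(int); c=s["img"][q[1]-50:q[1]+50,q[0]-65:q[0]+65,::-1]
cv2.imwrite("pics/s5.png",cv2.resize(c,None,fx=6,fy=6,interpolation=cv2.INTER_CUBIC)); print("crop origin",q-[65,50])
```

```text
[ 4.95918845 -5.88467504 -2.39244625]
0.031 0.008 [[314.6, 233.9], [300.5, 247.0], [328.8, 246.9]]
0.031 0.01 [[314.6, 230.6], [296.9, 247.1], [332.4, 246.9]]
0.031 0.0115 [[314.6, 228.1], [294.3, 247.1], [335.1, 246.9]]
0.037 0.008 [[314.7, 238.5], [300.1, 251.9], [329.3, 251.8]]
0.037 0.01 [[314.7, 235.0], [296.4, 251.9], [333.0, 251.8]]
0.037 0.0115 [[314.7, 232.5], [293.7, 251.9], [335.7, 251.8]]
col314 [(222, 137), (223, 141), (224, 139), (225, 141), (226, 138), (227, 133), (228, 95), (229, 42), (230, 34), (231, 39), (232, 43), (233, 52), (234, 30), (235, 10), (236, 13), (237, 12), (238, 7), (239, 12), (240, 5), (241, 11), (242, 4), (243, 14), (244, 9), (245, 10)]
row232 [(292, 158), (294, 158), (296, 159), (298, 160), (300, 160), (302, 151), (304, 96), (306, 30), (308, 28), (310, 33), (312, 40), (314, 43), (316, 44), (318, 40), (320, 38), (322, 38), (324, 98), (326, 172), (328, 178), (330, 178), (332, 177), (334, 176), (336, 178)]
knobT [[325.7 224.7]]
knobB [[325.7 230.7]]
hub [[325.8 210.1]]
crop origin [256 161]
```

View pics/s5.png

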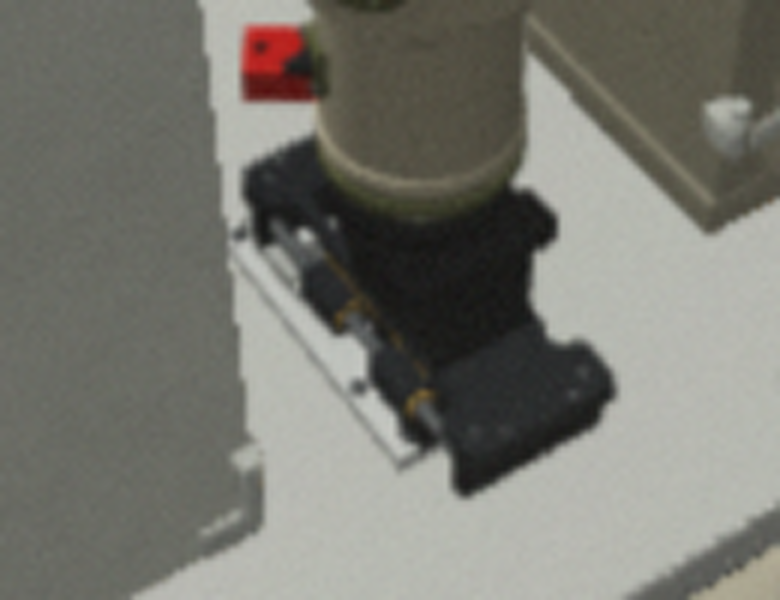

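No slip: the knob's base edge is at v≈234.5, against a predicted 235. The arm sags about 1.8 mm against the spring, which leaves the angle at about 1.20. I'll nudge along the tangent to 1.22.

{"fn": "tcp_steps", "kwargs": {
  "rows": [
    {"dx":0.001,"dy":0.0009},
    {"dx":0.0019,"dy":0.0016},
    {"dx":0.0019,"dy":0.0016},
    {"dx":0.0019,"dy":0.0016}
  ]
}}

```text
t: 15.38
position: [0.5081, 0.01, 0.066]
tool_rot: [2.224, 2.216, -0.003]
contact_force: [2.4, -7.0, 0.3]
opening: 0.222
grip_force: 30.0
```

Run:
```python
from h import *
p=sensors.get_state()["position"]; print(sensors.get_state()["contact_force"].round(1))
for cx in(.5597,.561): print("angle",np.radians(35)+np.arctan2(p[1]+.0268,cx-p[0]), np.hypot(p[1]+.0268,p[0]-cx))
f=grab("wrist"); A=np.array([dark(f,*q,6) for q in proj(f,[[.5553,.0135,.013],[.6724,.0131,.013]])]); print(ray(f,A,.013).round(4))
```

```text
[ 2.4 -7.   0.3]
angle 1.2301832507656665 0.06338216061557556
angle 1.2184734266144406 0.06444513580685897
[[0.5553 0.0133 0.013 ]
 [0.6726 0.0133 0.013 ]]
```

The angle is ≈1.22 with a tangential spring force of about 4.4 N, matching the highest lift. Handing in while holding the knob.

{"fn": "tcp_steps", "kwargs": {
  "rows": [
    {},
    {},
    {},
    {}
  ]
}}

```text
t: 15.92
position: [0.5081, 0.01, 0.0661]
tool_rot: [2.224, 2.216, -0.003]
contact_force: [1.2, -7.2, -0.7]
opening: 0.217
grip_force: 30.0
```

```bash
python3 -c "
from bench import workorder
print(workorder.finish_job())"
```

```text
the job is handed in; nothing more can be done
None
```

The specimen is seated square in the pocket and released, and I handed the job in at about 16 s still holding the lever at about 1.22 rad over the index rib; the gripper hid the shoe on the block, so I judged the clamping from the lever angle and the 4.4 N spring force at the knob.

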